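Gauge the mounting bolt and sort it

ROBOT

A 7-joint arm with a two-finger parallel gripper is mounted at the origin on the work surface. World frame = base frame: x ahead of the robot, y to its left, z up, the work surface at z = 0. Lengths are in mm, angles in rad, forces in N, time in s.
With the tool pointing down it reaches from about 425 to 875 mm from the base axis. Payload 4.7 kg.
Tool frame: the origin (TCP) lies between the finger pads; the fingertips stand 14 mm ahead of it and the grasp point (between the pads) lies 5 mm behind it (bot.tip_reach is the distance from the TCP to the fingertips, in mm); z points along the fingers, x is the direction in which the jaws open and shut, and the axes are right-handed (so a half turn about z gives the same grasp; the last joint's range is limited). The gripper opens to 85 mm and grips with 20 to 120 N. Pads are 22 mm wide; open, the fingers measure 114 mm over their backs; the gripper's body (76 mm by 85 mm) begins 54 mm behind the grasp point. The pads swing forward as they close: fully open they stand 13 mm farther back than shut.
Start: joints at [1.348, 0.321, -0.07, 1.45, 0.023, 1.371, -0.057], TCP at [152.464, -631.884, 245.349] pointing down, gripper open.
Joint ranges: [-2.86, 2.86], [-0.3, 2.09], [-1.38, 1.24], [0.06, 2.45], [-1.56, 4.7], [0.09, 2.05], [-2.69, 2.69]. Speed limits (rad/s): [2.57, 2.57, 3.14, 3.14, 3.14, 3.14, 3.14].

INTERFACE

Orientations are given as a unit quaternion [x, y, z, w].
In Python, from workcell import bot gives the robot as it stands. The module is installed in compiled form; this text tells all that it offers.
- The arm moves only by the tool move_arm, never from a script. Its argument "steps" is a list of rows, each a list of 7 numbers: the turn, a rotation vector about the tool's x, y, z in rad, then the shift along the tool's x, y, z in m, then the closure, from 0 (fully open) to 1 (shut). In form: [[ax, ay, az, x, y, z, jaw], ...]. A call has 1 to 10 rows; each row shifts and turns the commanded pose from where the row before left it, along the tool's axes as they then stand; what a row does not reach is not made up. A row lasts 1/10 s, in which the tool goes at most 50 mm and 8.59 degrees, less where a joint would pass 70% of its speed; a pose out of reach is approached as far as the arm can. A call is refused whole if a number of a shift passes 0.05 or a number of a turn 0.15, either way. A call with a gripper value outside its range is refused whole. The fingers move at their own pace and stop on an object; "grip_force" is the grip in N (left out, the last holds). Time passes only in rows, so rows that do not move let the fingers close. It gives the time, the measured TCP pose, the force and the opening at its end, in the units of the state.
- bot.read_state(): the state, without advancing time (a new reading comes with each control period).
- bot.snapshot(name): name is "side" or "top"; returns the picture (480x640x3 uint8, red, green, blue); there is no depth.
- bot.camera_info(name): a dict with "vfov" (degrees; the focal length in pixels is half the picture's height over the tangent of half this angle, whatever the lens; pixels are square), "cx", "cy" (the principal point, pixels), "R" (3x3) and "t" (3): a world point X has camera coordinates R X + t. Camera axes: x right, y down, z forward; pixel columns grow to the right and rows downward; lengths in mm; the calibration is good to about 2 mm. A picture is of the moment at which its call begins. camera_info takes no time and is no camera call.
- bot.finish_job(): hands the job in, once; it reports no verdict.
The state is a dict: "t": time; "qpos": joint angles; "joint_vel": joint speeds; "tau": joint torques, N m; "eef_pos": TCP position; "tcp_rot": TCP orientation; "contact_force": force on the tool from outside, world axes, zero at the start; "ft_torque": the same for the moment, N m; "width": opening from 0.0 (shut) to 1.0 (fully open).
Only numpy, scipy, OpenCV 4.12 (cv2) and the standard library are available. Lean on these libraries where they do the work, as an engineer would, in place of code of your own. Each camera call takes 0.05 s, during which the arm holds its last target. There are 200 camera calls.

TASK

Three hex bolts lie on the bench. Take the middle-length one, the longest that fits the slot of the aluminium length gauge, lay it down in that slot and let go of it as the check. Then move it to its matching compartment, the middle-length of the three grey trays, and leave it lying flat on the tray's floor.

Things in the scene. Friction and masses are not known exactly. Their poses are not given: they have to be found in the camera images.
- bolt: Middle-length steel hex bolt, 85 mm overall, 110 g, lying level. Round 12 mm shank; hex head at one end and a nut near the other, both 24 mm across flats, 10 mm thick. Origin on the shank's axis at mid-length, 12 mm above what it lies on; x along the shank. Bare shank 28 mm either side of the origin. Either way round will do. Like bolts of 55 and 130 mm lie nearby and are not needed.
- gauge: Fixed aluminium gauge, plate 135 x 70 x 6 mm. Origin: centre of its underside, on the bench; x along the slot. Slot: open-topped, 107 mm long, 42 wide, floor 6 mm above the origin. End blocks 14 mm thick, tops at 26 mm; side rails 6 mm thick, tops at 20 mm, only at the slot's ends: the middle 56 mm is open at both sides for fingers. The bolt lies along x, its axis then at 18 mm.
- tray: Middle-length of three fixed grey open trays, side by side in any order on a board. Inside 110 mm long (x), 80 wide (y); walls 4 mm thick, tops 24 mm above the origin, floor 4 mm above it. Origin: centre of its underside, 6 mm above the bench. The others are 75 and 155 mm long inside, at 110 mm pitch in y. The bolt lies roughly along x, its axis then 16 mm above the origin.
Things that resemble listed ones, but are neither listed nor needed, are in the scene too. What is shaped like the bolt but yellow is not meant.

How it is judged (in metres and radians):
On the way:
1. the middle-length bolt lies in the gauge's slot, flat on its floor, let go and at rest (x of bolt in the frame of gauge between -0.014 and 0.014 m and y of bolt in the frame of gauge between -0.013 and 0.013 m and z of bolt in the frame of gauge below 0.021 m and angle between the x axis of bolt and the x axis of gauge, either way round below 0.35 rad and contact force between bolt and the fingers below 0.1 N and linear speed of bolt below 0.02 m/s), for 0.2 s.
At the end, for the whole second after the job is handed in: After its check in the gauge, the middle-length bolt lies flat and still on the floor of the middle-length tray, wholly inside it: its middle within 28 mm lengthwise and 32 mm sideways of the tray's centre and its axis no more than 19 mm above the tray's underside (x of bolt in the frame of tray between -0.028 and 0.028 m and y of bolt in the frame of tray between -0.032 and 0.032 m and z of bolt in the frame of tray below 0.019 m and linear speed of bolt below 0.02 m/s); the robot touches nothing.
It also fails if it takes over 54 s, if anything falls off the work surface, if the arm or the gripper's body presses on something with over 40 N, if the wrist force passes 120 N, or if a joint passes its speed limit or range.

## Working session

There is one attempt and no reset: what is moved stays moved. The work goes in short steps, Python scripts to look and compute and a tool call to move; the robot and the scene stay as the last step left them, time stands still between calls to the robot, and variables do not carry over. Pictures are saved under pics/ and viewed, about 8 in all and at most 12, crops included, and the job is handed in when it is done.

Besides the shell and the picture viewer there is one more tool, called after "Emit:" as a command line: name --pt "numbers of a row" for each row, then --argument value for the rest. move_arm: Moves the arm, as the interface text tells. Its arguments: {"type":"object","properties":{"steps":{"type":"array"},"grip_force":{"type":"number"}},"required":["steps"]}

```bash
mkdir -p pics
cat > h.py <<'E'
import numpy as np, cv2
from workcell import bot
def snap(name,fn):
    im=bot.snapshot(name); cv2.imwrite('pics/'+fn,im[:,:,::-1]); return im
def cam(name):
    c=bot.camera_info(name); f=240/np.tan(np.radians(c['vfov'])/2)
    return f,c['cx'],c['cy'],np.array(c['R']),np.array(c['t'])
def ray(name,uv,z):
    f,cx,cy,R,t=cam(name); d=R.T@np.array([(uv[0]-cx)/f,(uv[1]-cy)/f,1]); o=-R.T@t
    return o+d*(z-o[2])/d[2]
def proj(name,X):
    f,cx,cy,R,t=cam(name); p=R@np.array(X)+t; return p[0]/p[2]*f+cx,p[1]/p[2]*f+cy
E
python3 - <<'E'
from h import *
for n in('top','side'):
    snap(n,n+'1.png'); c=bot.camera_info(n); print(n,c); R=np.array(c['R']); print(-R.T@np.array(c['t']))
print(bot.read_state(),bot.tip_reach)
E
```

```text
top {'vfov': 54.125090452263606, 'cx': 319.37203550704805, 'cy': 244.0575288869442, 'R': array([[-0.14137859, -0.98995262,  0.00243157],
       [-0.96328738,  0.13700332, -0.23088421],
       [ 0.22823129, -0.03498439, -0.9729782 ]]), 't': array([3.82686968e-01, 4.79012103e+02, 8.67205428e+02])}
[263.55700334 -34.9087574  954.36737129]
side {'vfov': 47.1017233522121, 'cx': 316.84599717757027, 'cy': 239.34461660356556, 'R': array([[ 0.9430456 , -0.33243201,  0.01240798],
       [-0.24968387, -0.73196687, -0.63394201],
       [ 0.21982485,  0.59473815, -0.77328104]]), 't': array([-468.596594  ,   95.19911655, 1356.57079588])}
[ 167.46966968 -892.89830786 1115.17554021]
{'t': 0.1, 'qpos': array([ 1.34810232,  0.32175573, -0.07006855,  1.45154455,  0.02263159,
        1.37076989, -0.05691213]), 'joint_vel': array([ 0.00110232, -0.00139704,  0.0009304 , -0.00391025, -0.0012588 ,
        0.0005841 , -0.00075673]), 'tau': array([-1.89491202e-04, -4.94876039e+01, -3.84077160e-01, -3.15212131e+01,
        1.29467872e-02,  7.34114408e-03, -4.35629295e-05]), 'eef_pos': array([ 152.31340897, -631.44748245,  244.33250971]), 'tcp_rot': array([ 7.85682103e-01, -6.18629871e-01, -7.01865019e-04, -4.71732593e-04]), 'contact_force': array([ 1.02001698, -0.02821528, -0.40534539]), 'ft_torque': array([ 0.01773988, -0.03184686, -0.0099808 ]), 'width': 1.001786600646091} 14.0
```

View pics/top1.png

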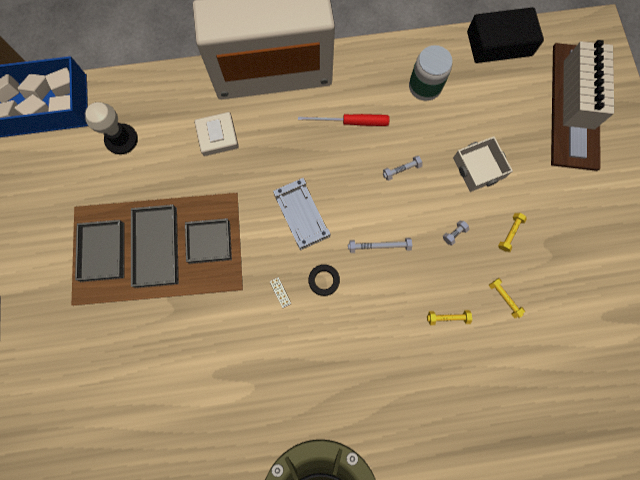

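View pics/side1.png

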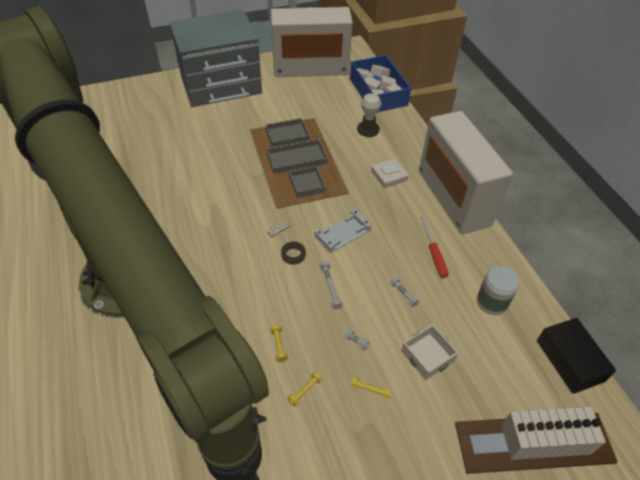

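The top view shows the middle bolt at about (403,167), the gauge at (302,213) and the middle tray leftmost at (100,251). The side view agrees, with the bolt at (404,291), the gauge at (343,231) and that tray at (288,132). Next I'll measure these.

Run:
```python
from h import *
im=cv2.imread('pics/top1.png'); hsv=cv2.cvtColor(im,cv2.COLOR_BGR2HSV)
def blobs(name,im,box,z,lo,hi,amin=60):
    hsv=cv2.cvtColor(im,cv2.COLOR_BGR2HSV); m=cv2.inRange(hsv,lo,hi)
    x0,y0,x1,y1=box; k=np.zeros_like(m);k[y0:y1,x0:x1]=m[y0:y1,x0:x1]
    k=cv2.morphologyEx(k,cv2.MORPH_CLOSE,np.ones((3,3)))
    for c in cv2.findContours(k,cv2.RETR_EXTERNAL,cv2.CHAIN_APPROX_NONE)[0]:
        if cv2.contourArea(c)<amin: continue
        W=np.array([ray(name,p[0],z)[:2] for p in c],np.float32)
        r=cv2.minAreaRect(W); b=cv2.boxPoints(r)
        e=b[1]-b[0],b[2]-b[1]; l=max(e,key=np.linalg.norm)
        print(name,cv2.boundingRect(c),'ctr',np.round(r[0],1),'size',np.round(r[1],1),'ang',round(np.arctan2(l[1],l[0])%np.pi,3))
sd=cv2.imread('pics/side1.png')
for x in [(302,213),(403,167),(380,245),(100,251),(340,350)]: print(x,hsv[x[1],x[0]])
h2=cv2.cvtColor(sd,cv2.COLOR_BGR2HSV); print(h2[291,404],h2[231,343],h2[132,288])
blobs('top',im,(270,140,480,260),12,(100,20,60),(135,255,255))
blobs('side',sd,(310,200,450,360),12,(100,20,60),(135,255,255))
blobs('top',im,(70,190,240,300),30,(0,0,0),(180,60,130),200)
blobs('side',sd,(250,110,340,200),30,(0,0,0),(180,60,130),200)
a=cv2.resize(im[150:310,65:425],(0,0),fx=2.2,fy=2.2,interpolation=cv2.INTER_CUBIC); cv2.imwrite('pics/c1.png',a)
```

```text
(302, 213) [111  28 185]
(403, 167) [106  24 118]
(380, 245) [113  26 168]
(100, 251) [ 23  23 102]
(340, 350) [ 18  90 188]
[ 30   5 110] [ 70  10 150] [26 22 92]
top (348, 239, 64, 10) ctr [ 468.3 -192. ] size [130.9  13. ] ang 1.482
top (274, 179, 56, 69) ctr [558.  -40.2] size [135.3  69.7] ang 0.297
top (75, 220, 49, 62) ctr [531.  372.3] size [ 95.1 120.3] ang 3.093
top (185, 218, 47, 45) ctr [520.5 154.8] size [90.6 86.6] ang 1.522
top (131, 205, 47, 82) ctr [525.9 262.8] size [ 92.3 164.8] ang 3.092
side (266, 118, 61, 79) ctr [526.2 260.4] size [324.2 163.6] ang 1.514
```

View pics/c1.png

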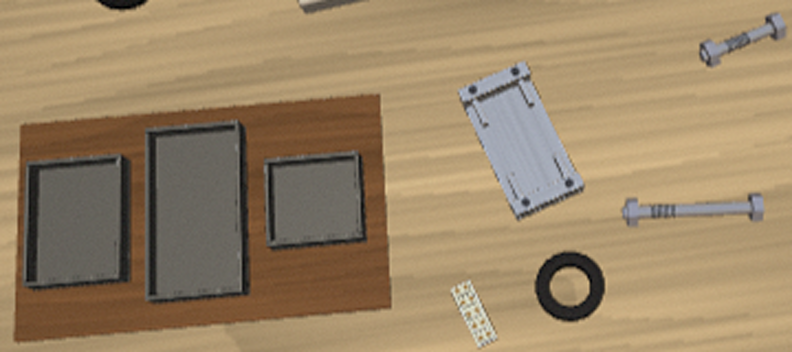

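The crop shows the gauge plate clearly, with end blocks near crop (495,83) and (545,200). The middle bolt runs from (708,53) to (776,27), and the middle tray is leftmost. The gauge measured 135x70 and the tray pitch about 109, both as specified. The bolt needs a wider mask.

Run:
```python
from h import *
for n,box in (('top',(378,148,430,186)),('side',(384,270,426,312)),('side',(310,205,378,256))):
    im=cv2.imread(f'pics/{n}1.png').astype(int); x0,y0,x1,y1=box
    s=im[:,:,2]-im[:,:,0]   # wood: red>>blue
    k=np.zeros(s.shape,np.uint8); k[y0:y1,x0:x1]=(s[y0:y1,x0:x1]<28)*255
    c=max(cv2.findContours(k,cv2.RETR_EXTERNAL,cv2.CHAIN_APPROX_NONE)[0],key=cv2.contourArea)
    W=np.array([ray(n,p[0],12)[:2] for p in c],np.float32); r=cv2.minAreaRect(W); b=cv2.boxPoints(r)
    l=max((b[1]-b[0],b[2]-b[1]),key=np.linalg.norm)
    print(n,cv2.boundingRect(c),np.round(r[0],1),np.round(r[1],1),round(np.arctan2(l[1],l[0])%np.pi,3))
from scipy.spatial.transform import Rotation as Ro
s=bot.read_state(); R=Ro.from_quat(s['tcp_rot']).as_matrix(); print(R.round(3))
# tray rim corners from crop
for p in [(25,160),(126,156),(130,280),(25,285)]: print(ray('top',(p[0]/2.2+65,p[1]/2.2+150),30).round(1))
# gauge top plane corners of end blocks far/near, crop px at z=26
for p in [(459,93),(526,62),(583,186),(519,216)]: print(ray('top',(p[0]/2.2+65,p[1]/2.2+150),20).round(1))
```

```text
top (383, 156, 39, 24) [ 626.4 -268.6] [26.2 90. ] 1.841
side (390, 277, 29, 30) [ 624.7 -264.3] [25.2 91.1] 1.836
side (315, 209, 56, 44) [556.4 -36. ] [149.   86.1] 0.288
[[ 0.235 -0.972 -0.001]
 [-0.972 -0.235  0.002]
 [-0.002  0.    -1.   ]]
[594.6 416.7  30. ]
[585.3 323.9  30. ]
[467.9 325.6  30. ]
[476.6 419.5  30. ]
[606.8  10.7  20. ]
[629.  -56.8  20. ]
[499.5 -93.   20. ]
[479.5 -30.   20. ]
```

```bash
cat >> h.py <<'E'
from scipy.spatial.transform import Rotation as Ro
BOLT=np.array([625.5,-266.5]); BY=0.269      # jaw yaw
GAUGE=np.array([556,-39.5]); GY=1.868
TRAY=np.array([531,371]); TY=1.521
def go(x,y,z,yaw):
    s=bot.read_state(); R=Ro.from_quat(s['tcp_rot']); T=Ro.from_euler('zx',[yaw,np.pi])  # intrinsic below
    T=Ro.from_matrix(np.array([[np.cos(yaw),np.sin(yaw),0],[np.sin(yaw),-np.cos(yaw),0],[0,0,-1]]))
    d=np.array([x,y,z])-s['eef_pos']
    print('t',round(s['t'],2),'pos',s['eef_pos'].round(1),'F',s['contact_force'].round(1),'w',round(s['width'],3),'q7',s['qpos'][6].round(2))
    print('shift in present tool axes mm',R.inv().apply(d).round(1),' after turn',T.inv().apply(d).round(1),' turn',(R.inv()*T).as_rotvec().round(3))
E
sed -i '/intrinsic below/s/; T=.*//' h.py
python3 -c "
from h import *
go(*BOLT,240,BY)"
```

```text
t 0.1 pos [ 152.3 -631.4  244.3] F [ 1.  -0.  -0.4] w 1.002 q7 -0.06
shift in present tool axes mm [-243.7 -545.6    4.7]  after turn [ 553.2 -226.1    4.3]  turn [-1.000e-03  1.000e-03 -1.603e+00]
```

Emit:
move_arm --pt "0 0 0 -0.02 -0.0455 0 0" --pt "0 0 0 -0.02 -0.0455 0 0" --pt "0 0 0 -0.02 -0.0455 0 0" --pt "0 0 0 -0.02 -0.0455 0 0" --pt "0 0 0 -0.02 -0.0455 0 0" --pt "0 0 0 -0.02 -0.0455 0 0" --pt "0 0 0 -0.02 -0.0455 0 0" --pt "0 0 0 -0.02 -0.0455 0 0" --pt "0 0 0 -0.02 -0.0455 0 0" --pt "0 0 0 -0.02 -0.0455 0 0"

```text
t: 1.1
eef_pos: [548.9, -329.3, 245.0]
tcp_rot: [0.786, -0.619, -0.0, 0.0]
contact_force: [-0.9, -0.6, -0.3]
width: 1.001
```

Emit:
move_arm --pt "0 0 0 -0.02 -0.0455 0 0" --pt "0 0 0 -0.02 -0.0455 0 0" --pt "0 0 -0.145 0 0 0 0" --pt "0 0 -0.145 0 0 0 0" --pt "0 0 -0.145 0 0 0 0" --pt "0 0 -0.145 0 0 0 0" --pt "0 0 -0.145 0 0 0 0" --pt "0 0 -0.145 0 0 0 0" --pt "0 0 -0.145 0 0 0 0" --pt "0 0 -0.145 0 0 0 0"

```text
t: 2.1
eef_pos: [626.6, -270.4, 244.6]
tcp_rot: [0.996, -0.084, -0.001, -0.0]
contact_force: [-0.1, -0.2, 0.7]
width: 1.002
```

Emit:
move_arm --pt "0 0 -0.145 0 0 0 0" --pt "0 0 -0.145 0 0 0 0" --pt "0 0 -0.145 0 0 0 0" --pt "0 0 0 0 0 0.045 0" --pt "0 0 0 0 0 0.045 0" --pt "0 0 0 0 0 0 0"

```text
t: 2.7
eef_pos: [622.1, -269.6, 147.6]
tcp_rot: [0.991, 0.13, -0.006, -0.003]
contact_force: [-0.7, 0.1, -0.3]
width: 1.0
```

```bash
python3 -c "
from h import *
go(*BOLT,70,BY)"
```

```text
t 2.7 pos [ 622.1 -269.6  147.6] F [-0.7  0.1 -0.3] w 1.0 q7 0.43
shift in present tool axes mm [ 4.9 -1.5 77.6]  after turn [ 4.1 -2.1 77.6]  turn [-0.008  0.011 -0.008]
```

Emit:
move_arm --pt "-0.008 0.011 -0.008 0.004 -0.002 0.039 0" --pt "0 0 0 0 0 0.039 0" --pt "0 0 0 0 0 0 0"

```text
t: 3.0
eef_pos: [627.6, -266.9, 73.3]
tcp_rot: [0.991, 0.134, 0.002, 0.001]
contact_force: [-1.0, 0.5, -1.5]
width: 0.996
```

Run:
```python
from h import *
a=snap('top','t2.png'); b=snap('side','s2.png')
print(proj('top',[625.5,-266.5,12]),proj('side',[625.5,-266.5,12]))
f=lambda i,x,y:cv2.resize(i[y:y+90,x:x+120,::-1],(400,300),interpolation=cv2.INTER_CUBIC)
cv2.imwrite('pics/c2.png',np.hstack([f(a,343,122),f(b,344,246)]))
go(*BOLT,19,BY)
```

```text
(np.float64(401.33255891294715), np.float64(168.155761719576)) (np.float64(404.03820587407665), np.float64(291.85566934242723))
t 3.1 pos [ 631.4 -268.1   78.9] F [ 0.3 -0.1  0.7] w 0.999 q7 0.4
shift in present tool axes mm [-5.9 -3.6 59.8]  after turn [-5.2 -3.1 59.9]  turn [ 0.008 -0.011 -0.   ]
```

View pics/c2.png

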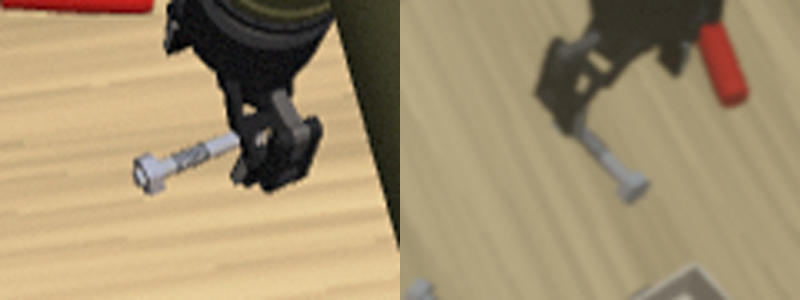

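The jaws are open on either side of the bolt in both views: the shank end is at crop (240,140) in top and (585,135) in side. The last pose readings were taken before the arm had settled, so I'll undo that small tilt and settle.

Emit:
move_arm --pt "0.008 -0.011 0 0 0 0 0" --pt "0 0 0 0 0 0 0" --pt "0 0 0 0 0 0 0"

```text
t: 3.4
eef_pos: [632.0, -268.1, 79.4]
tcp_rot: [0.991, 0.134, 0.001, 0.001]
contact_force: [-0.1, -0.3, 0.4]
width: 0.999
```

Run:
```python
from h import *
go(*BOLT,19,BY)
```

```text
t 3.4 pos [ 632.  -268.1   79.4] F [-0.1 -0.3  0.4] w 0.999 q7 0.4
shift in present tool axes mm [-6.  -3.4 60.4]  after turn [-5.8 -3.3 60.4]  turn [ 0.002 -0.002 -0.   ]
```

Emit:
move_arm --pt "0 0 0 -0.006 -0.0035 0.02 0" --pt "0 0 0 0 0 0.02 0" --pt "0 0 0 0 0 0.01 0" --pt "0 0 0 0 0 0 0" --pt "0 0 0 0 0 0 0" --pt "0 0 0 0 0 0 0"

```text
t: 4.0
eef_pos: [625.1, -266.2, 28.7]
tcp_rot: [0.991, 0.134, 0.001, 0.001]
contact_force: [-0.1, -0.6, 1.1]
width: 1.0
```

Run:
```python
from h import *
go(*BOLT,18.5,BY)
```

```text
t 4.0 pos [ 625.1 -266.2   28.7] F [-0.1 -0.6  1.1] w 1.0 q7 0.38
shift in present tool axes mm [ 0.3  0.4 10.2]  after turn [ 0.3  0.5 10.2]  turn [ 0.001 -0.002  0.   ]
```

Emit:
move_arm --pt "0 0 0 0 0 0.01 0" --pt "0 0 0 0 0 0 0.5" --pt "0 0 0 0 0 0 1" --pt "0 0 0 0 0 0 1" --pt "0 0 0 0 0 0 1" --pt "0 0 0 0 0 0 1" --pt "0 0 0 0 0 0 1" --pt "0 0 0 0 0 0 1" --pt "0 0 0 0 0 0 1" --grip_force 50

```text
t: 4.9
eef_pos: [624.3, -266.0, 17.7]
tcp_rot: [0.991, 0.134, 0.0, 0.0]
contact_force: [-0.8, 0.2, 2.4]
width: 0.115
```

Emit:
move_arm --pt "0 0 0 0 0 -0.02 1" --pt "0 0 0 0 0 -0.04 1" --pt "0 0 0 0 0 -0.04 1" --pt "0 0 0 0 0 0 1" --pt "0 0 0 0 0 0 1"

```text
t: 5.4
eef_pos: [624.4, -266.1, 118.1]
tcp_rot: [0.991, 0.134, 0.001, 0.001]
contact_force: [-0.7, -0.5, -1.2]
width: 0.117
```

Run:
```python
from h import *
a=snap('top','t3.png'); b=snap('side','s3.png')
f=lambda i,x,y:cv2.resize(i[y:y+90,x:x+120,::-1],(400,300),interpolation=cv2.INTER_CUBIC)
cv2.imwrite('pics/c3.png',np.hstack([f(a,343,112),f(b,344,226)]))
go(*GAUGE,120,GY)
```

```text
t 5.5 pos [ 622.9 -265.8  115.6] F [ 0.5  0.7 -1. ] w 0.11 q7 0.42
shift in present tool axes mm [  -4.3 -235.9   -4.1]  after turn [236.    2.4  -4.4]  turn [-3.000e-03  1.000e-03 -1.599e+00]
```

View pics/c3.png

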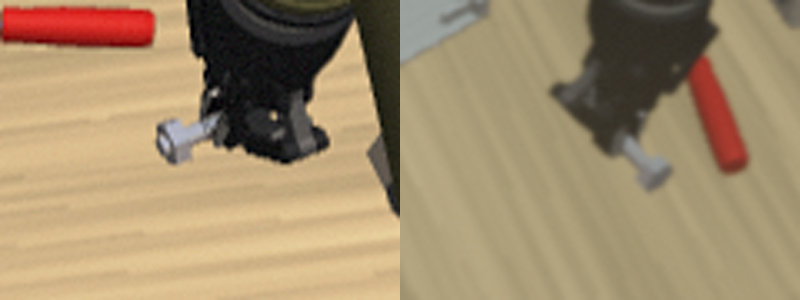

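The bolt is held and lifted, with its head showing at top crop (178,142) and side crop (655,172). I'll carry it to the gauge.

Emit:
move_arm --pt "0 0 0 -0.001 -0.047 0 1" --pt "0 0 0 -0.001 -0.047 0 1" --pt "0 0 0 -0.001 -0.047 0 1" --pt "0 0 0 -0.001 -0.047 0 1" --pt "0 0 0 0 -0.047 0 1" --pt "0 0 -0.14 0 0 0 1" --pt "0 0 -0.14 0 0 0 1" --pt "0 0 -0.14 0 0 0 1" --pt "0 0 -0.14 0 0 0 1" --pt "0 0 -0.14 0 0 0 1"

```text
t: 6.5
eef_pos: [556.4, -40.4, 115.5]
tcp_rot: [0.884, 0.468, -0.001, -0.001]
contact_force: [0.1, 0.6, -0.1]
width: 0.116
```

Emit:
move_arm --pt "0 0 -0.14 0 0 0 1" --pt "0 0 -0.14 0 0 0 1" --pt "0 0 -0.14 0 0 0 1" --pt "0 0 -0.14 0 0 0 1" --pt "0 0 -0.14 0 0 0 1" --pt "0 0 -0.14 0 0 0 1" --pt "0 0 -0.06 0 0 0.02 1" --pt "0 0 0 0 0 0.02 1" --pt "0 0 0 0 0 0 1" --pt "0 0 0 0 0 0 1"

```text
t: 7.5
eef_pos: [556.8, -40.2, 76.4]
tcp_rot: [0.594, 0.804, -0.0, -0.001]
contact_force: [0.1, -0.5, -0.5]
width: 0.118
```

Emit:
move_arm --pt "0 0 0 0 0 0 1" --pt "0 0 0 0 0 0 1"

```text
t: 7.7
eef_pos: [558.4, -40.4, 78.1]
tcp_rot: [0.594, 0.804, 0.0, 0.001]
contact_force: [-0.5, 1.1, -1.8]
width: 0.114
```

Run:
```python
from h import *
go(*GAUGE,26,GY)
a=snap('top','t4.png'); b=snap('side','s4.png')
f=lambda i,x,y:cv2.resize(i[y:y+90,x:x+120,::-1],(400,300),interpolation=cv2.INTER_CUBIC)
cv2.imwrite('pics/c4.png',np.hstack([f(a,245,160),f(b,280,175)]))
```

```text
t 7.7 pos [558.4 -40.4  78.1] F [-0.5  1.1 -1.8] w 0.114 q7 1.56
shift in present tool axes mm [ 1.6 -2.1 52.1]  after turn [ 1.5 -2.  52.1]  turn [0.001 0.001 0.001]
```

View pics/c4.png

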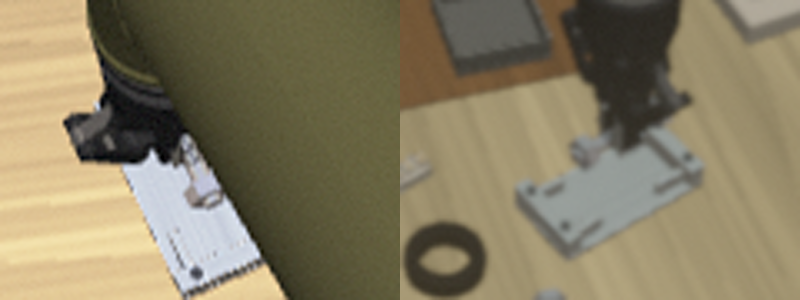

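The top and side views show the bolt in the jaws above the slot, with its near head at about top (306,217) and side (335,220). I'll check that head against where it should be.

Run:
```python
from h import *
c,s=np.cos(.297),np.sin(.297)
for d in (32.5,37.5,42.5): 
    X=[558.4-d*c,-40.4-d*s,72]; print(d,np.round(proj('top',X),1),np.round(proj('side',X),1))
for n,uv in(('top',(306.5,217.6)),('side',(335,220))):
    P=ray(n,uv,72)[:2]-np.array([558.4,-40.4]); print(n,'along',P@[c,s],'across',P@[-s,c])
```

```text
32.5 [306.8 217.3] [335.2 221.3]
37.5 [307.9 219.5] [333.6 222.1]
42.5 [309.  221.7] [332. 223.]
top along -32.8485648688308 across 0.8261889644762963
side along -30.29310722116163 across 3.591261872012126
```

Emit:
move_arm --pt "0 0 0 0.0015 -0.005 0 1" --pt "0 0 0 0 0 0.015 1" --pt "0 0 0 0 0 0.015 1" --pt "0 0 0 0 0 0.01 1" --pt "0 0 0 0 0 0.006 1" --pt "0 0 0 0 0 0.004 1" --pt "0 0 0 0 0 0 1" --pt "0 0 0 0 0 0 1"

```text
t: 8.6
eef_pos: [552.8, -40.3, 27.5]
tcp_rot: [0.594, 0.804, 0.0, 0.0]
contact_force: [-0.5, 0.5, 0.0]
width: 0.119
```

Emit:
move_arm --pt "0 0 0 0 0 0.002 1" --pt "0 0 0 0 0 0.001 1" --pt "0 0 0 0 0 0 1"

```text
t: 8.9
eef_pos: [552.5, -40.6, 24.3]
tcp_rot: [0.594, 0.804, -0.0, 0.0]
contact_force: [-1.0, 0.3, -1.1]
width: 0.115
```

Emit:
move_arm --pt "0 0 0 0 0 0 0.7" --pt "0 0 0 0 0 0 0.4" --pt "0 0 0 0 0 0 0" --pt "0 0 0 0 0 0 0" --pt "0 0 0 0 0 0 0" --pt "0 0 0 0 0 0 0" --pt "0 0 0 0 0 0 0"

```text
t: 9.6
eef_pos: [552.5, -40.5, 24.3]
tcp_rot: [0.594, 0.804, -0.0, 0.0]
contact_force: [0.3, -0.6, 0.6]
width: 0.997
```

Emit:
move_arm --pt "0 0 0 0 0 -0.03 0" --pt "0 0 0 0 0 -0.05 0" --pt "0 0 0 0 0 -0.05 0" --pt "0 0 0 0 0 -0.05 0" --pt "0 0 0 0.05 0 0 0" --pt "0 0 0 0.05 0 0 0" --pt "0 0 0 0.05 0 0 0" --pt "0 0 0 0.05 0 0 0" --pt "0 0 0 0 0 0 0" --pt "0 0 0 0 0 0 0"

```text
t: 10.6
eef_pos: [493.2, 152.1, 204.4]
tcp_rot: [0.593, 0.806, -0.0, 0.001]
contact_force: [0.1, -0.7, 0.7]
width: 1.001
```

Run:
```python
from h import *
go(*GAUGE,100,GY)
a=snap('top','t5.png'); b=snap('side','s5.png')
f=lambda i,x,y:cv2.resize(i[y:y+90,x:x+120,::-1],(400,300),interpolation=cv2.INTER_CUBIC)
cv2.imwrite('pics/c5.png',np.hstack([f(a,245,165),f(b,280,185)]))
```

```text
t 10.6 pos [493.2 152.1 204.4] F [ 0.1 -0.7  0.7] w 1.001 q7 1.36
shift in present tool axes mm [-201.5    2.9  104.7]  after turn [-201.7    4.   104.4]  turn [0.    0.001 0.005]
```

View pics/c5.png

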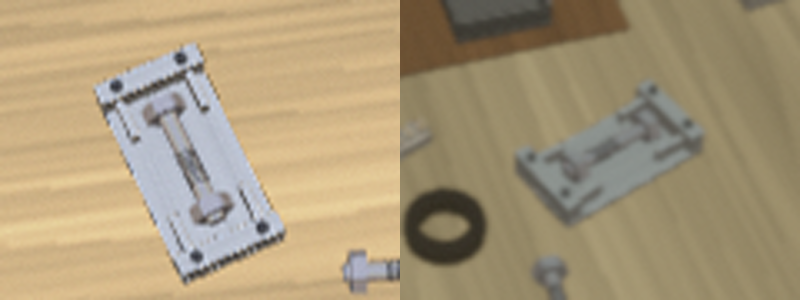

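The bolt lies flat in the slot and the fingers are off it, with its heads at crop (163,108) and (211,205). I'll check that it is centred and measure the grasp point.

Run:
```python
from h import *
p=lambda u,v,z:ray('top',(245+u*.3,165+v*.3),z)[:2]
c=np.array([np.cos(.297),np.sin(.297)]); n=np.array([-c[1],c[0]])
# bolt heads' centres at axis height, end-block studs (symmetric) at z=26
h=[p(165,106,20),p(210,205,20)]; 
st=[p(116,87,26),p(181,59,26),p(196,257,26),p(262,228,26)]
g=np.mean(st,0); b=np.mean(h,0)
e=np.array(st[0])+st[1]-st[2]-st[3]
print('gauge',g,'ang',np.arctan2(e[1],e[0]),'block spacing',np.linalg.norm(e)/2); print('bolt',b,'len',np.linalg.norm(h[0]-h[1]),'ang',np.arctan2(*(h[0]-h[1])[::-1]))
print('bolt in gauge',(b-g)@c,(b-g)@n)
```

```text
gauge [553.88710172 -41.36231308] ang 0.2921933148577687 block spacing 120.81158832229748
bolt [556.81259859 -40.93332856] len 70.54132148758978 ang 0.27603060026724724
bolt in gauge 2.9229585052127667 -0.4459520230184067
```

The check is good: the bolt sits 3 mm and -0.4 mm from the gauge centre, and the stud spacing of 121 mm is right. Now I'll regrasp it.

Emit:
move_arm --pt "0 0 0 -0.05 0 0 0" --pt "0 0 0 -0.05 0 0 0" --pt "0 0 0 -0.05 0 0 0" --pt "0 0 0 -0.05 0.003 0 0" --pt "0 0 0 -0.002 0 0.04 0" --pt "0 0 0 0 0 0.04 0" --pt "0 0 0 0 0 0.04 0" --pt "0 0 0 0 0 0 0" --pt "0 0 0 0 0 0 0" --pt "0 0 0 0 0 0 0"

```text
t: 11.7
eef_pos: [557.6, -41.9, 86.5]
tcp_rot: [0.595, 0.804, 0.001, 0.001]
contact_force: [0.7, -0.1, 0.7]
width: 0.997
```

Run:
```python
from h import *
go(556.5,-41,24.5,GY)
```

```text
t 11.7 pos [557.6 -41.9  86.5] F [ 0.7 -0.1  0.7] w 0.997 q7 1.57
shift in present tool axes mm [ 1.3 -1.  62. ]  after turn [ 1.2 -0.8 62. ]  turn [0.003 0.001 0.   ]
```

Emit:
move_arm --pt "0 0 0 0.001 -0.001 0.02 0" --pt "0 0 0 0 0 0.02 0" --pt "0 0 0 0 0 0.014 0" --pt "0 0 0 0 0 0.006 0" --pt "0 0 0 0 0 0 0" --pt "0 0 0 0 0 0 0"

```text
t: 12.3
eef_pos: [555.5, -40.7, 25.3]
tcp_rot: [0.594, 0.804, 0.0, 0.001]
contact_force: [0.7, -0.3, 0.2]
width: 0.999
```

Emit:
move_arm --pt "0 0 0 0 0 0 0.5" --pt "0 0 0 0 0 0 1" --pt "0 0 0 0 0 0 1" --pt "0 0 0 0 0 0 1" --pt "0 0 0 0 0 0 1" --pt "0 0 0 0 0 0 1" --pt "0 0 0 0 0 0 1" --grip_force 50

```text
t: 13.0
eef_pos: [554.8, -40.8, 24.5]
tcp_rot: [0.594, 0.804, -0.0, 0.0]
contact_force: [0.5, 0.4, 2.0]
width: 0.112
```

Emit:
move_arm --pt "0 0 0 0 0 -0.02 1" --pt "0 0 0 0 0 -0.04 1" --pt "0 0 0 0 0 -0.04 1" --pt "0 0 0 0 0 -0.02 1" --pt "0 0 0 0 0 0 1" --pt "0 0 0 0 0 0 1" --pt "0 0 0 0 0 0 1"

```text
t: 13.7
eef_pos: [553.5, -41.0, 142.6]
tcp_rot: [0.594, 0.804, -0.001, -0.001]
contact_force: [-0.6, -0.0, -1.5]
width: 0.117
```

Run:
```python
from h import *
go(*TRAY,145,TY)
```

```text
t 13.7 pos [553.5 -41.  142.6] F [-0.6 -0.  -1.5] w 0.117 q7 1.62
shift in present tool axes mm [400.5  99.5  -2.3]  after turn [410.4 -43.   -2.4]  turn [-0.003 -0.001  0.348]
```

Emit:
move_arm --pt "0 0 0 0.04 0.01 0 1" --pt "0 0 0 0.04 0.01 0 1" --pt "0 0 0 0.04 0.01 0 1" --pt "0 0 0 0.04 0.01 0 1" --pt "0 0 0 0.04 0.01 0 1" --pt "0 0 0 0.04 0.01 0 1" --pt "0 0 0 0.04 0.01 0 1" --pt "0 0 0 0.04 0.01 0 1" --pt "0 0 0 0.04 0.01 0 1" --pt "0 0 0 0.04 0.01 0 1"

```text
t: 14.7
eef_pos: [531.8, 371.9, 141.9]
tcp_rot: [0.594, 0.804, -0.002, -0.001]
contact_force: [0.2, 0.9, -0.7]
width: 0.113
```

Emit:
move_arm --pt "0 0 0.116 0 0 0 1" --pt "0 0 0.116 0 0 0 1" --pt "0 0 0.116 0 0 0.03 1" --pt "0 0 0 0 0 0.03 1" --pt "0 0 0 0 0 0 1" --pt "0 0 0 0 0 0 1" --pt "0 0 0 0 0 0 1"

```text
t: 15.4
eef_pos: [533.1, 371.8, 85.3]
tcp_rot: [0.724, 0.689, 0.001, -0.0]
contact_force: [1.0, 0.2, -1.2]
width: 0.115
```

Run:
```python
from h import *
go(*TRAY,29,TY)
a=snap('top','t6.png'); b=snap('side','s6.png')
f=lambda i,x,y:cv2.resize(i[y:y+90,x:x+120,::-1],(400,300),interpolation=cv2.INTER_CUBIC)
cv2.imwrite('pics/c6.png',np.hstack([f(a,45,200),f(b,230,85)]))
```

```text
t 15.4 pos [533.1 371.8  85.3] F [ 1.   0.2 -1.2] w 0.115 q7 0.52
shift in present tool axes mm [-0.9 -2.1 56.3]  after turn [-0.9 -2.  56.3]  turn [ 0.001 -0.001  0.   ]
```

View pics/c6.png

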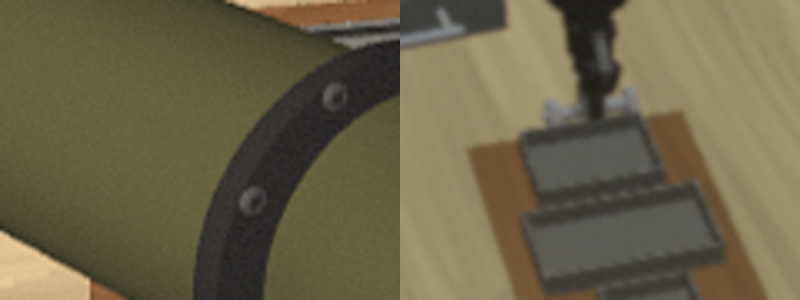

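The side view shows the level bolt with ends at crop (552,110) and (630,100), above the tray because of its height. The arm hides the tray in the top view. I'll cross-check the tray centre from the side view.

Run:
```python
from h import *
q=lambda u,v,z:ray('side',(230+(u-400)*.3,85+v*.3),z)
P=[q(*p,30) for p in[(519,133),(638,115),(664,175),(541,205)]]
for p in P: print(p.round(1))
print('tray',np.mean(P,0).round(1),'bolt',((q(552,110,79)+q(630,99,79))/2).round(1))
```

```text
[478.4 420.4  30. ]
[590.4 410.3  30. ]
[585.7 322.2  30. ]
[469.3 318.6  30. ]
tray [530.9 367.9  30. ] bolt [536.3 378.8  79. ]
```

Emit:
move_arm --pt "0 0 0 -0.003 -0.004 0.015 1" --pt "0 0 0 0 0 0.015 1" --pt "0 0 0 0 0 0.012 1" --pt "0 0 0 0 0 0.008 1" --pt "0 0 0 0 0 0.003 1" --pt "0 0 0 0 0 0 1" --pt "0 0 0 0 0 0 1" --pt "0 0 0 0 0 0 1"

```text
t: 16.3
eef_pos: [529.0, 368.6, 31.9]
tcp_rot: [0.724, 0.689, 0.001, 0.0]
contact_force: [-0.6, -0.2, -1.4]
width: 0.112
```

Emit:
move_arm --pt "0 0 0 0 0 0.002 1" --pt "0 0 0 0 0 0.0015 1" --pt "0 0 0 0 0 0 1" --pt "0 0 0 0 0 0 1"

```text
t: 16.7
eef_pos: [528.9, 368.3, 28.5]
tcp_rot: [0.725, 0.689, 0.0, 0.0]
contact_force: [-0.2, -0.9, 4.5]
width: 0.114
```

Contact of about 5 N means the bolt is on the tray floor. I'll open only partly so the fingers stay clear of the walls.

Emit:
move_arm --pt "0 0 0 0 0 0 0.8" --pt "0 0 0 0 0 0 0.65" --pt "0 0 0 0 0 0 0.65" --pt "0 0 0 0 0 0 0.65" --pt "0 0 0 0 0 0 0.65"

```text
t: 17.2
eef_pos: [528.5, 368.1, 27.5]
tcp_rot: [0.724, 0.689, -0.0, -0.0]
contact_force: [-0.4, 0.1, 0.6]
width: 0.349
```

Emit:
move_arm --pt "0 0 0 0 0 -0.02 0.65" --pt "0 0 0 0 0 -0.04 0.65" --pt "0 0 0 0 0 -0.05 0.65" --pt "0 0 0 0 0 -0.05 0.65" --pt "0 0 0 -0.05 0 0 0.65" --pt "0 0 0 -0.05 0 0 0.65" --pt "0 0 0 -0.05 0 0 0.65" --pt "0 0 0 -0.05 0 0 0.65" --pt "0 0 0 -0.05 0 0 0.65" --pt "0 0 0 -0.05 0 0 0.65"

```text
t: 18.2
eef_pos: [513.5, 67.1, 189.2]
tcp_rot: [0.724, 0.69, 0.0, 0.001]
contact_force: [1.2, -0.5, 0.2]
width: 0.352
```

Emit:
move_arm --pt "0 0 0 -0.03 0 0 0.65" --pt "0 0 0 0 0 0 0.65" --pt "0 0 0 0 0 0 0.65"

```text
t: 18.5
eef_pos: [512.4, 38.5, 188.9]
tcp_rot: [0.725, 0.689, 0.0, 0.001]
contact_force: [0.7, 1.0, -0.7]
width: 0.349
```

Run:
```python
from h import *
go(*TRAY,145,TY)
a=snap('top','t7.png'); b=snap('side','s7.png')
f=lambda i,x,y:cv2.resize(i[y:y+90,x:x+120,::-1],(400,300),interpolation=cv2.INTER_CUBIC)
cv2.imwrite('pics/c7.png',np.hstack([f(a,45,205),f(b,230,85)]))
```

```text
t 18.5 pos [512.4  38.5 188.9] F [ 0.7  1.  -0.7] w 0.349 q7 1.28
shift in present tool axes mm [333.1   1.5  43.7]  after turn [333.    2.   43.9]  turn [ 0.001  0.001 -0.001]
```

View pics/c7.png

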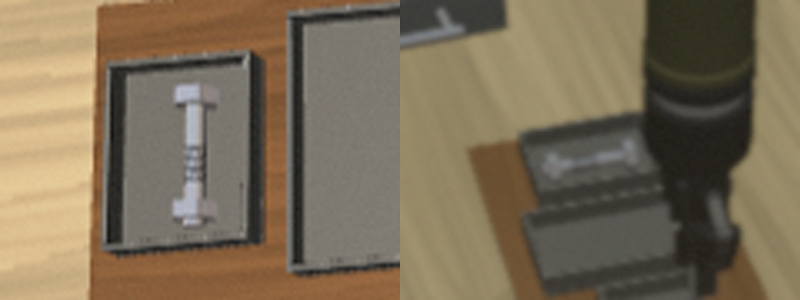

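The bolt lies flat near the middle of the tray, with its heads at crop (196,94) and (192,208), and the gripper is clear of it. I'll make one numeric check and hand in.

Run:
```python
from h import *
q=lambda u,v:ray('top',(45+u*.3,205+v*.3),22)
d=(q(196,94)+q(192,208))[:2]/2-np.array([531,369]); print('bolt - tray centre',d.round(1))
if np.all(np.abs(d)<[15,20]): print(bot.finish_job())
```

```text
bolt - tray centre [ 0.5 -0.9]
the job is handed in; nothing more can be done
None
```

I checked the middle-length bolt in the gauge, moved it to the middle-length tray and handed the job in at about 18.6 s of the 54 s allowed.

- **Gauge check:** I laid the bolt in the slot and opened the fingers fully before lifting away. The picture showed it flat in the slot, about 3 mm lengthwise and 0.4 mm sideways from the gauge's centre.
- **Tray:** I set the bolt down until there was about 5 N of contact, then opened the fingers partly so they stayed clear of the walls. The last pictures show it flat, about 1 mm from the tray's centre, with the gripper well away.
- **Disagreements:** Some pose readings taken before the arm had settled were off by up to about 6 mm, so I re-read after settling. The two cameras differed by up to 4 mm on where things were, well within the margins. No check failed.

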